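Pack the experiment kit into the classroom caddy

ROBOT

A 6-joint arm with a two-finger parallel gripper is mounted at the origin on the work surface. World frame = base frame: x ahead of the robot, y to its left, z up, the work surface at z = 0. Lengths are in mm, angles in rad, forces in N, time in s.
With the tool pointing down it reaches from about 425 to 1125 mm from the base axis. Payload 14.9 kg.
Tool frame: the origin (TCP) lies midway between the tips of the shut fingers; the grasp point (between the pads) lies r.hold_point_z behind it (r.hold_point_z is the distance from the TCP to the grasp point, in mm); z points along the fingers, y is the direction in which the jaws open and shut (so a half turn about z gives the same grasp; the last joint's range is limited). The gripper opens to 91 mm and grips with 3 to 60 N. Pads are 32 mm wide; open, the fingers measure 118 mm over their backs; the gripper's body (76 mm by 178 mm) begins 60 mm behind the grasp point.
Start: joints at [-0.033, 0.379, 1.734, -0, 1.028, -0.033], TCP at [700.013, -0.006, 213.932] pointing down, gripper open.
Joint ranges: [-2.77, 2.77], [-0.74, 2.19], [0, 2.66], [-1.06, 4.2], [0.31, 2.87], [-3.08, 3.08]. Speed limits (rad/s): [1.89, 1.89, 2.39, 3.14, 3.14, 3.14].

INTERFACE

Orientations are given as a 3x3 rotation matrix whose columns are the frame's x, y, z axes.
In Python, from plant import r gives the robot as it stands.
- The arm moves only by the shell command python3 -m jog 'ROWS' [OPENING] [FORCE]. ROWS is JSON, a list of rows, each a list of 2 entries, a list of its own where there are three numbers: the shift along the world's x, y, z in m, then the turn, a rotation vector about the world's x, y, z in degrees. A call has 1 to 5 rows; each row shifts and turns the commanded pose from where the row before left it; what a row does not reach is not made up. A row lasts 1/12 s, in which the tool goes at most 41.7 mm and 7.16 degrees, less where a joint would pass 70% of its speed; a pose out of reach is approached as far as the arm can. A call is refused whole if a number of a shift passes 0.0417 or a number of a turn 7.16, either way. A call with a gripper value outside its range is refused whole. OPENING is the closure, from -1 (fully open) to 1 (shut), set as the call begins (- or left out, the last holds). The fingers move at their own pace and stop on an object; FORCE is the grip in N (left out, the last holds). Time passes only in rows, so rows that do not move let the fingers close. It gives the time, the measured TCP pose, the force and the opening at its end, in the units of the state.
- r.get_state(): the state, without advancing time (a new reading comes with each control period).
- r.grab_frame(name): name is "scene" or "side" or "wrist"; returns the picture (420x560x3 uint8, red, green, blue); there is no depth.
- r.camera_info(name): a dict with "intrinsics" (3x3 intrinsics, pixels), "k1" (the pictures are not rectified: a ray, as slopes to the right and down, at radius r is drawn at 1 + k1 r^2 times it, then the intrinsics apply), "world_from_camera" (4x4, takes a point from camera to world coordinates). Camera axes: x right, y down, z forward; pixel columns grow to the right and rows downward; lengths in mm; the calibration is good to about 2 mm. A picture is of the moment at which its call begins: read the wrist's pose just before it. camera_info takes no time and is no camera call; for the wrist camera it gives the pose at the moment of the call.
- r.job_done(): hands the job in, once; it reports no verdict.
Trained networks look in the newest picture that a camera, given by its name, has taken for a name from the list of things; names that differ only in an ending like _2 or _b are one class to them, and where a whole thing is asked for, a point or a joint stands for the part that bears it (a point fixed in the world has none). Each returns a list of dicts, best first, with "p" (0 to 1); they miss things now and then, are a little off and sometimes report something else, mostly with a low value. They report only what shows in the picture. A call takes as long as a camera call. They do not tell look-alikes from the thing itself.
- r.boxes_of(name, camera): "point" ([column, row] in pixels, amid what is visible of it).
- r.regions_of(name, camera): "region" (420x560 bool, what is visible of it) and "point" ([column, row] in pixels, amid what is visible of it).
- r.place_of(name, camera): "point" ([column, row] in pixels: a listed point, or the origin of a listed thing).
The state is a dict: "time": time; "joint_pos": joint angles; "dq": joint speeds; "effort": joint torques, N m; "tool_pos": TCP position; "orientation": TCP orientation; "wrist_force": force on the tool from outside, world axes, zero at the start; "ft_torque": the same for the moment, N m; "opening": opening from 0.0 (shut) to 1.0 (fully open).
Only numpy, scipy, OpenCV 4.12 (cv2) and the standard library are available. Lean on these libraries where they do the work, as an engineer would, in place of code of your own. Each camera call takes 0.05 s, during which the arm holds its last target. There are 200 camera calls.

TASK

Pack the experiment kit into the grey divided caddy for the next group: stand the funnel, mouth down as it is now, in the largest compartment, the plain beaker upright in the middle one, and the two slim bottles upright in the two small compartments, one in each. The pointed cone, the mug with the handle and the squat jar look similar but do not belong to the kit: leave them standing where they are.

Things in the scene. Friction and masses are not known exactly. Their poses are not given: they have to be found in the camera images.
- caddy: open grey plastic caddy lying on the table at any yaw, 134 mm along its x, 272 mm along its y, 40 mm high, 0.8 kg, loose; origin at the centre of its underside. Floor 5 mm above the origin, walls 5 mm thick, inner dividers 1 mm lower than the rim. Four compartments, given by their centres and clear sizes in the caddy's frame (x, y): largest (0, -79) mm, 124 x 104 mm; middle (0, +21) mm, 124 x 86 mm; two small ones (+32, +100) and (-32, +100) mm, 59 x 62 mm each.
- funnel_mid (a point): yellow plastic funnel standing mouth down with its spout pointing up: mouth 80 mm in diameter, 6 mm rim, cone up to 46 mm, then a spout that tapers from 18 to 15 mm in diameter with a dark hole in its end; 92 mm tall, 40 to 90 g. Grip it by the spout. The point is its centre, half-way up; z is its upright axis.
- beaker_mid (a point): white plastic measuring beaker without a handle, open at the top, standing: 58 mm in outer diameter at the foot, 62 mm at the rim, 80 mm tall, walls 3 mm, 50 to 100 g. The point is its centre, half-way up; z is its upright axis.
- bottle_a_mid (a point): slim white screw-cap bottle, standing: round body 40 mm in diameter, straight-sided up to 82 mm, then a shoulder and a blue cap 27 mm in diameter; 115 mm tall, 100 to 200 g. There are two alike, and either may go in either small compartment. The point is its centre, half-way up; z is its upright axis.
- bottle_b_mid (a point): slim white screw-cap bottle, standing: round body 40 mm in diameter, straight-sided up to 82 mm, then a shoulder and a blue cap 27 mm in diameter; 115 mm tall, 100 to 200 g. There are two alike, and either may go in either small compartment. The point is its centre, half-way up; z is its upright axis.
- cone_mid (a point): look-alike, not of the kit: solid yellow cone with a pointed top and no spout, 80 mm in diameter, 90 mm tall. The point is its centre, half-way up; z is its upright axis.
- mug_mid (a point): look-alike, not of the kit: white mug, about 70 mm in diameter, 85 mm tall, with a handle that reaches to about 70 mm from its axis on its +y side. The point is its centre, half-way up; z is its upright axis.
- jar_mid (a point): look-alike, not of the kit: squat white jar, 62 mm in diameter, with a wide blue screw cap, 69 mm tall. The point is its centre, half-way up; z is its upright axis.
Not all that is in view belongs to the job. What is shaped like the part that bears bottle_b_mid but purple is not meant.

How it is judged (in metres and radians):
At the end, for the whole second after the job is handed in: Funnel mouth down in the largest compartment, beaker in the middle one, one bottle in each small one: each within its compartment, on the floor within 6 mm, tilted under 0.1 rad, released, at rest. Caddy flat. Cone, mug and jar upright, never moved over 30 mm (x of funnel_mid in the frame of caddy between -0.026 and 0.026 m and y of funnel_mid in the frame of caddy between -0.095 and -0.063 m and z of funnel_mid in the frame of caddy between 0.045 and 0.057 m and x of beaker_mid in the frame of caddy between -0.034 and 0.034 m and y of beaker_mid in the frame of caddy between 0.005 and 0.037 m and z of beaker_mid in the frame of caddy between 0.039 and 0.051 m and (((x of bottle_a_mid in the frame of caddy between 0.0183 and 0.0462 m and y of bottle_a_mid in the frame of caddy between 0.086 and 0.114 m and z of bottle_a_mid in the frame of caddy between 0.0565 and 0.0685 m) and (x of bottle_b_mid in the frame of caddy between -0.0462 and -0.0183 m and y of bottle_b_mid in the frame of caddy between 0.086 and 0.114 m and z of bottle_b_mid in the frame of caddy between 0.0565 and 0.0685 m)) or ((x of bottle_a_mid in the frame of caddy between -0.0462 and -0.0183 m and y of bottle_a_mid in the frame of caddy between 0.086 and 0.114 m and z of bottle_a_mid in the frame of caddy between 0.0565 and 0.0685 m) and (x of bottle_b_mid in the frame of caddy between 0.0183 and 0.0462 m and y of bottle_b_mid in the frame of caddy between 0.086 and 0.114 m and z of bottle_b_mid in the frame of caddy between 0.0565 and 0.0685 m))) and angle between each of funnel_mid, beaker_mid, bottle_a_mid, bottle_b_mid, cone_mid, mug_mid, jar_mid's own z axis and vertical below 0.1 rad and linear speed of each of funnel, beaker, bottle_a, bottle_b below 0.02 m/s and angle between caddy's own z axis and vertical below 0.06 rad); the robot touches nothing.
It fails at once if the cone was moved by more than 30 mm (distance of cone_mid from where it was at the start of the episode above 0.03 m).
It fails at once if the mug was moved by more than 30 mm (distance of mug_mid from where it was at the start of the episode above 0.03 m).
It fails at once if the jar was moved by more than 30 mm (distance of jar_mid from where it was at the start of the episode above 0.03 m).
It also fails if it takes over 128 s, if anything falls off the work surface, if the arm or the gripper's body presses on something with over 40 N, if the wrist force passes 120 N, or if a joint passes its speed limit or range.

## Working session

There is one attempt and no reset: what is moved stays moved. The work goes in short steps, Python scripts to look and compute and a shell command to move; the robot and the scene stay as the last step left them, time stands still between calls to the robot, and variables do not carry over. Pictures are saved under pics/ and viewed, about 12 in all and at most 16, crops included, and the job is handed in when it is done.

```bash
mkdir -p pics; ls; python3 - <<'E'
from plant import r
import cv2
print(r.hold_point_z)
for n in ("scene","side"):
    im=r.grab_frame(n); cv2.imwrite(f"pics/{n}0.png",cv2.resize(im[:,:,::-1],(800,600),interpolation=cv2.INTER_CUBIC))
    c=r.camera_info(n); print(n,c)
    for k in ("caddy","funnel_mid","beaker_mid","bottle_a_mid","cone_mid","mug_mid","jar_mid"):
        print(k,[(round(float(d["p"]),2),[round(float(v)) for v in d["point"]]) for d in r.place_of(k,n)])
E
```

```text
pics
18.8
scene {'intrinsics': array([[479.36171255,   0.        , 279.56824897],
       [  0.        , 479.36171255, 213.716574  ],
       [  0.        ,   0.        ,   1.        ]]), 'k1': -0.09133096994715653, 'world_from_camera': array([[ 8.57939025e-01,  2.60544429e-01, -4.42783503e-01,
         1.12718976e+03],
       [ 5.13747498e-01, -4.38505081e-01,  7.37412233e-01,
        -9.28105367e+02],
       [-2.03416648e-03, -8.60133649e-01, -5.10064670e-01,
         7.31244107e+02],
       [ 0.00000000e+00,  0.00000000e+00,  0.00000000e+00,
         1.00000000e+00]])}
caddy [(0.93, [303, 196])]
funnel_mid [(0.71, [153, 272])]
beaker_mid [(0.74, [202, 294]), (0.67, [323, 248])]
bottle_a_mid [(0.56, [202, 292]), (0.39, [287, 224])]
cone_mid [(0.89, [287, 224])]
mug_mid [(0.59, [198, 247])]
jar_mid [(0.67, [320, 246]), (0.58, [234, 265])]
side {'intrinsics': array([[454.01215472,   0.        , 276.27218419],
       [  0.        , 454.01215472, 211.07813771],
       [  0.        ,   0.        ,   1.        ]]), 'k1': 0.030539171948485235, 'world_from_camera': array([[-9.32172633e-01, -2.18571159e-01,  2.88584184e-01,
         2.31093338e+02],
       [-3.61855700e-01,  5.38989702e-01, -7.60625108e-01,
         8.73353537e+02],
       [ 1.07068079e-02, -8.13459741e-01, -5.81522669e-01,
         7.20128904e+02],
       [ 0.00000000e+00,  0.00000000e+00,  0.00000000e+00,
         1.00000000e+00]])}
caddy [(0.89, [258, 302])]
funnel_mid [(0.83, [361, 168]), (0.59, [229, 202]), (0.56, [312, 154])]
beaker_mid [(0.52, [266, 215])]
bottle_a_mid [(0.71, [313, 151])]
cone_mid [(0.97, [268, 214])]
mug_mid [(0.98, [346, 187])]
jar_mid [(0.76, [301, 179])]
```

View pics/scene0.png

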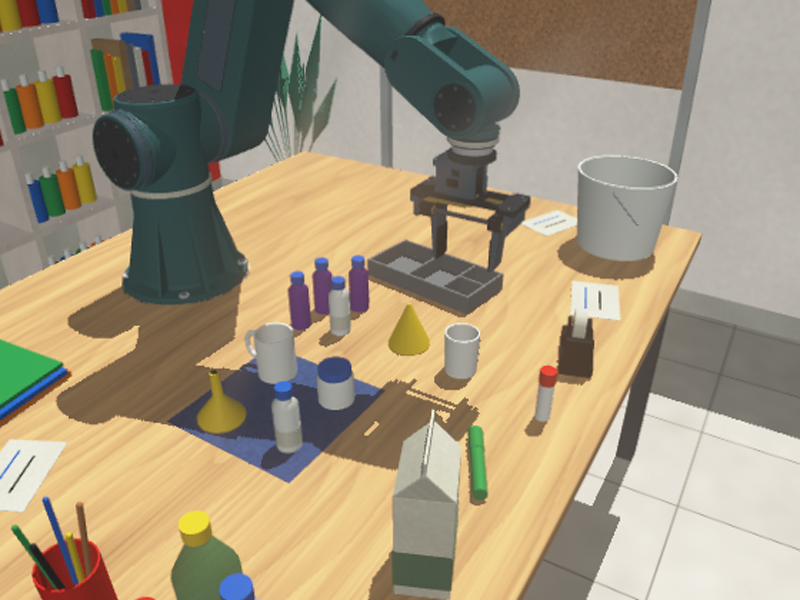

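View pics/side0.png

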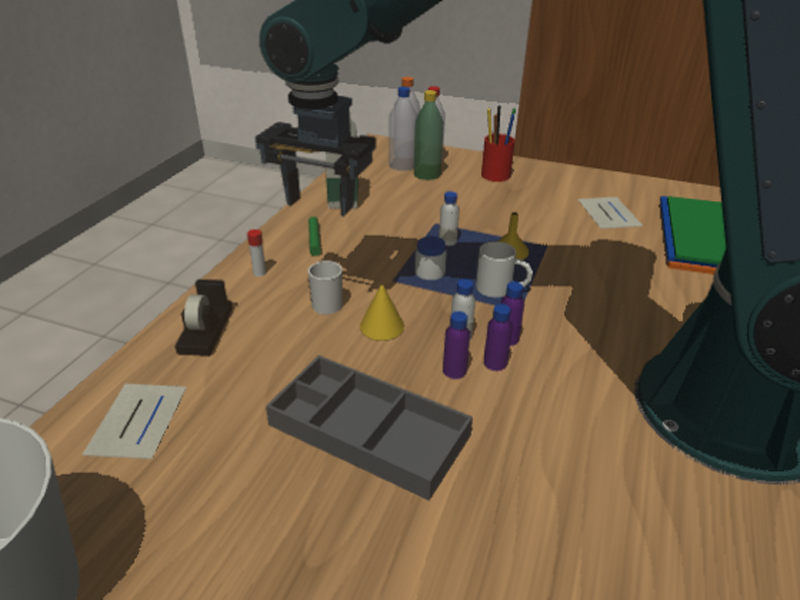

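Scene (560-px): funnel ~(154,282), white bottles ~(201,292) and (238,214), the latter among three purple ones. Beaker ~(323,245), cone ~(287,230), mug ~(193,247), jar ~(235,268). The caddy is at ~(304,193). Triangulating from hand-picked tops.

```bash
cat > h.py <<'E'
from plant import r
import cv2, numpy as np
def ray(c,p):
    k=np.array([c["k1"],0,0,0.]); u=cv2.undistortPoints(np.array([[p]],float),c["intrinsics"],k)[0,0]
    T=c["world_from_camera"]; return T[:3,3],T[:3,:3]@np.array([u[0],u[1],1])
def onz(c,p,z):
    o,d=ray(c,p); return (o+d*(z-o[2])/d[2])[:2]
def proj(c,P):
    T=np.linalg.inv(c["world_from_camera"]); rv=cv2.Rodrigues(T[:3,:3])[0]
    return cv2.projectPoints(np.atleast_2d(np.array(P,float)),rv,T[:3,3],c["intrinsics"],np.array([c["k1"],0,0,0.]))[0][:,0]
E
python3 - <<'E'
from h import *
A=r.camera_info("scene");B=r.camera_info("side")
L={"funnel":((214,371),(514,214),92),"b1":((283,385),(451,195),115),"b2":((338,280),(465,284),115),"beaker":((462,331),(326,268),80),
"cone":((410,304),(382,285),90),"mug":((275,331),(497,251),85),"jar":((335,369),(431,245),69),
"p1":((299,275),(515,287),115),"p2":((321,262),(502,310),115),"p3":((358,259),(459,317),115),
"c1":((408,242),(471,423),40),"c2":((502,279),(319,357),40),"c3":((466,303),(268,406),40),"c4":((369,263),(432,488),40),
"c2":((502,279),(268,406),40),"c1":((408,242),(432,485),40),"c4":((369,263),(471,423),40),"c3":((466,303),(319,357),40)}
for k,(a,b,z) in L.items(): print(k,onz(A,np.array(a)*.7,z).round(),onz(B,np.array(b)*.7,z).round())
E
```

```text
funnel [ 424. -330.] [ 427. -329.]
b1 [ 563. -324.] [ 561. -318.]
b2 [445. -16.] [441.  -9.]
beaker [702.  -6.] [703. -15.]
cone [585.  13.] [582.  11.]
mug [ 425. -180.] [ 426. -184.]
jar [ 567. -201.] [ 557. -184.]
p1 [369. -38.] [361. -32.]
p2 [373.  28.] [366.  40.]
p3 [428.  76.] [424.  83.]
c1 [395. 331.] [377. 345.]
c2 [658. 276.] [645. 299.]
c3 [637. 147.] [626. 172.]
c4 [375. 194.] [359. 221.]
```

```bash
python3 -m jog '[[[-0.03,0.035,0.035],[0,0,0]],[[-0.03,0.035,0.035],[0,0,0]],[[-0.03,0.035,0.035],[0,0,0]],[[-0.03,0.035,0.035],[0,0,0]],[[-0.03,0.035,0.035],[0,0,0]]]'
python3 -m jog '[[[-0.02,0.035,0.02],[0,0,0]],[[-0.02,0.035,0.02],[0,0,0]],[[0,0,0],[0,0,0]],[[0,0,0],[0,0,0]],[[0,0,0],[0,0,0]]]'
python3 - <<'E'
from h import *
s=r.get_state();c=r.camera_info("wrist");im=r.grab_frame("wrist")
print(s["time"],s["tool_pos"],s["orientation"].round(3) if hasattr(s["orientation"],"round") else s["orientation"],s["opening"],c)
cv2.imwrite("pics/w1raw.png",im[:,:,::-1]);cv2.imwrite("pics/w1.png",cv2.resize(im[:,:,::-1],(800,600),interpolation=cv2.INTER_CUBIC))
np.set_printoptions(suppress=True)
for z in (40,): print(proj(c,[[395,331,z],[658,276,z],[637,147,z],[375,194,z]]).round()/.7)
E
```

```text
time: 1.22
tool_pos: [590.7, 126.9, 341.1]
orientation: [[0.0, 1.0, 0.0], [1.0, -0.0, 0.0], [0.0, 0.0, -1.0]]
wrist_force: [1.3, 0.4, 0.1]
opening: 0.999
time: 1.63
tool_pos: [555.0, 190.6, 376.7]
orientation: [[-0.001, 1.0, -0.0], [1.0, 0.001, -0.0], [-0.0, -0.0, -1.0]]
wrist_force: [0.2, -0.3, 0.2]
opening: 0.999
1.6333 [554.95543059 190.61694619 376.66351526] [[-0.001  1.    -0.   ]
 [ 1.     0.001 -0.   ]
 [-0.    -0.    -1.   ]] 0.9988679092417833 {'intrinsics': array([[359.72029466,   0.        , 280.53625504],
       [  0.        , 359.72029466, 206.550291  ],
       [  0.        ,   0.        ,   1.        ]]), 'k1': 0.02616034689962793, 'world_from_camera': array([[ 9.99999200e-01,  1.26228297e-03,  8.00590525e-05,
         5.54395236e+02],
       [ 1.23642498e-03, -9.62253056e-01, -2.72153500e-01,
         2.66939883e+02],
       [-2.66497660e-04,  2.72153382e-01, -9.62253847e-01,
         5.47037340e+02],
       [ 0.00000000e+00,  0.00000000e+00,  0.00000000e+00,
         1.00000000e+00]])}
[[225.71428571  75.71428571]
 [511.42857143 140.        ]
 [482.85714286 272.85714286]
 [218.57142857 225.71428571]]
```

View pics/w1.png

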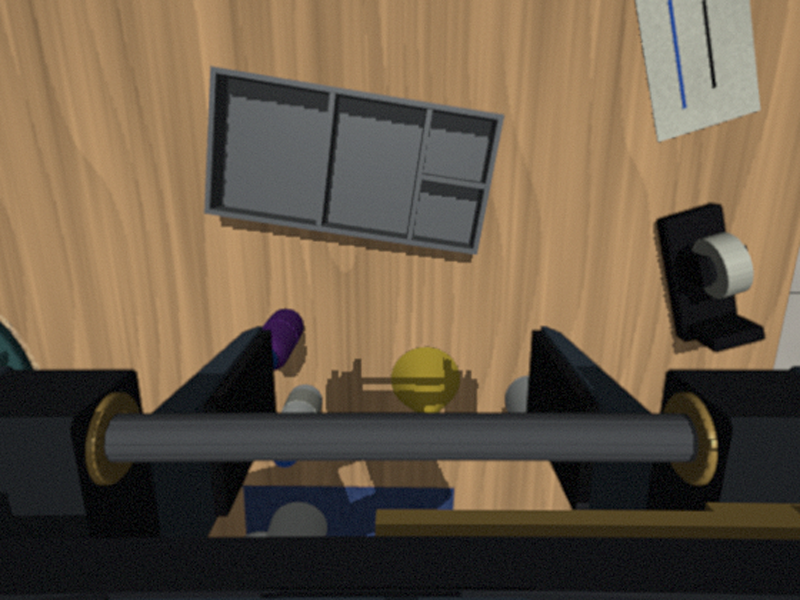

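The wrist view shows the whole caddy, with rim corners (800-px) at about (210,68), (503,115), (476,254) and (206,212). The small compartments are at the right (+x world) end.

```bash
cat > cad.py <<'E'
from h import *
from scipy.optimize import least_squares
loc=np.array([[67,-136],[67,136],[-67,136],[-67,-136]],float)
# corners order: (+x?) decided below
def fit(c,px,z=40,loc=loc):
    W=np.array([onz(c,p,z) for p in px])
    f=lambda v:(np.c_[loc@np.array([np.cos(v[2]),-np.sin(v[2])]),loc@np.array([np.sin(v[2]),np.cos(v[2])])]+v[:2]-W).ravel()
    s=least_squares(f,[*W.mean(0),-1.7]); return s.x,f(s.x).reshape(-1,2),W
def towards(v,x,y):
    return np.array([v[0]+x*np.cos(v[2])-y*np.sin(v[2]),v[1]+x*np.sin(v[2])+y*np.cos(v[2])])
E
python3 - <<'E'
from cad import *
c=r.camera_info("wrist");np.set_printoptions(suppress=True,precision=1)
px=np.array([(210,68),(503,115),(476,254),(206,212)])*.7
# far corners (210,68): -y end; x axis = (y rotated -90): y=+X world -> x=-Y world, so far = -x
l=np.array([[-67,-136],[-67,136],[67,136],[67,-136]],float)
v,e,W=fit(c,px,40,l); print(v,np.degrees(v[2]),e,W)
for n,p in dict(L=(0,-79),M=(0,21),S1=(32,100),S2=(-32,100)).items(): print(n,towards(v,*p),proj(c,[[*towards(v,*p),5]])/.7)
for n in("scene","side"): print(proj(r.camera_info(n),[[*towards(v,*p),40] for p in l])/.7)
E
```

```text
[506.1 251.6  -1.7] -98.52832141180377 [[-0.2  1.7]
 [ 1.5  0.8]
 [ 1.1 -0.7]
 [-2.5 -1.7]] [[381.7 336.4]
 [649.1 296.9]
 [629.5 165.9]
 [364.1 207.3]]
L [428.  263.3] [[276.1 152.3]]
M [526.9 248.5] [[374.1 167.7]]
S1 [600.3 205.1] [[444.8 210.5]]
S2 [609.7 268.4] [[455.8 147.3]]
[[404.5 239.7]
 [502.8 274. ]
 [467.4 298.3]
 [366.7 259.6]]
[[430.2 479.7]
 [265.3 404.6]
 [318.3 353.6]
 [472.4 415.2]]
```

Caddy pose: centre (506, 252), yaw -98.5°, and it agrees with both fixed cameras. Next is the white bottle among the purple ones, with the jaws turned to 55°, where both fingers have free space.

```bash
python3 -m jog '[[[-0.014,-0.025,-0.014],[0,0,6.9]],[[-0.014,-0.025,-0.014],[0,0,6.9]],[[-0.014,-0.025,-0.014],[0,0,6.9]],[[-0.014,-0.025,-0.014],[0,0,6.9]]]' | head -2
python3 -m jog '[[[-0.014,-0.025,-0.014],[0,0,6.9]],[[-0.014,-0.025,-0.014],[0,0,6.9]],[[-0.014,-0.025,-0.014],[0,0,6.9]],[[-0.014,-0.025,-0.014],[0,0,6.9]],[[0,0,0],[0,0,0]]]'
python3 -m jog '[[[0,0,0],[0,0,0]],[[0,0,0],[0,0,0]]]'
python3 - <<'E'
from h import *
c=r.camera_info("wrist");im=r.grab_frame("wrist")
np.set_printoptions(suppress=True,precision=1)
cv2.imwrite("pics/w2.png",cv2.resize(im[:,:,::-1],(800,600),interpolation=cv2.INTER_CUBIC))
print(r.get_state()["joint_pos"])
print(proj(c,[[443,-12,115],[443,-12,0],[583,12,90]])/.7)
print([(d["p"],np.array(d["point"])/.7,onz(c,d["point"],57.5)) for d in r.place_of("bottle_a_mid","wrist")])
E
```

```text
time: 2.02
tool_pos: [498.2, 88.8, 319.3]
time: 2.43
tool_pos: [439.4, -12.6, 261.5]
orientation: [[-0.826, 0.564, -0.005], [0.564, 0.826, -0.0], [0.004, -0.003, -1.0]]
wrist_force: [-0.3, 0.5, 0.3]
opening: 1.001
time: 2.6
tool_pos: [443.3, -9.7, 264.9]
orientation: [[-0.819, 0.574, -0.0], [0.574, 0.819, 0.0], [0.0, -0.0, -1.0]]
wrist_force: [0.2, 0.9, -0.4]
opening: 1.003
[-0.1 -0.1  2.2  0.   1.1 -1. ]
[[398.8 276.4]
 [399.4 244.6]
 [534.3 401.2]]
[]
```

View pics/w2.png

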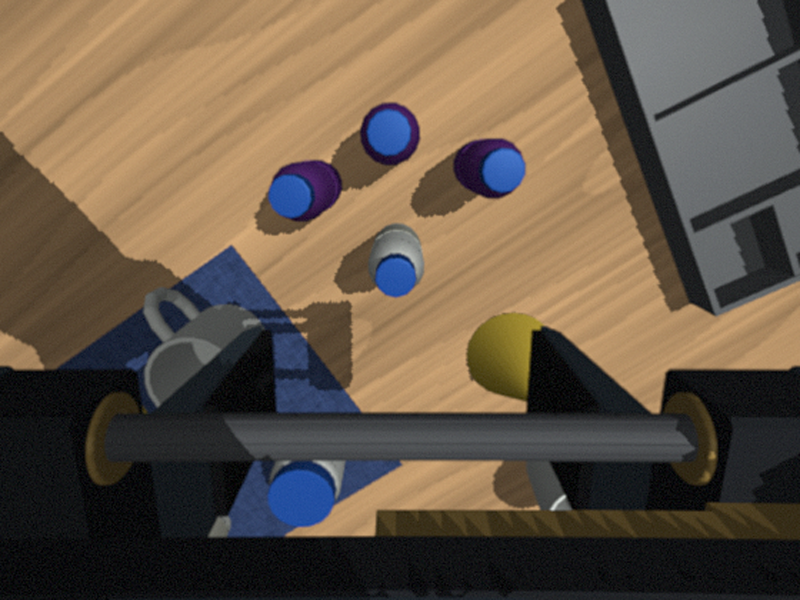

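The white bottle's cap is at (397,276), where I predicted it, so the bottle is at (443,-12). The fingers' paths are clear, so I'm going down.

```bash
python3 -m jog '[[[0,-0.002,-0.035],[0,0,0]],[[0,0,-0.035],[0,0,0]],[[0,0,-0.035],[0,0,0]],[[0,0,-0.035],[0,0,0]],[[0,0,-0.035],[0,0,0]]]' | head -2
python3 -m jog '[[[0,0,-0.018],[0,0,0]],[[0,0,-0.018],[0,0,0]],[[0,0,0],[0,0,0]],[[0,0,0],[0,0,0]]]'
python3 -m jog '[[[0,0,0],[0,0,0]],[[0,0,0],[0,0,0]],[[0,0,0],[0,0,0]],[[0,0,0],[0,0,0]],[[0,0,0],[0,0,0]]]' 1 25
python3 -m jog '[[[0,0,0],[0,0,0]],[[0,0,0],[0,0,0]],[[0,0,0],[0,0,0]],[[0,0,0],[0,0,0]],[[0,0,0],[0,0,0]]]'
```

```text
time: 3.12
tool_pos: [443.7, -10.6, 88.8]
time: 3.45
tool_pos: [443.1, -10.8, 53.8]
orientation: [[-0.821, 0.571, -0.001], [0.571, 0.821, 0.0], [0.001, -0.001, -1.0]]
wrist_force: [-0.3, 0.3, 0.1]
opening: 1.002
time: 3.87
tool_pos: [443.4, -11.2, 54.5]
orientation: [[-0.821, 0.571, 0.001], [0.571, 0.821, -0.0], [-0.001, 0.001, -1.0]]
wrist_force: [0.5, -0.7, 0.8]
opening: 0.667
time: 4.28
tool_pos: [442.9, -11.2, 53.9]
orientation: [[-0.821, 0.571, -0.0], [0.571, 0.821, 0.0], [0.0, -0.0, -1.0]]
wrist_force: [1.2, 0.2, -0.0]
opening: 0.436
```

```bash
python3 -m jog '[[[0,0,0],[0,0,0]],[[0,0,0],[0,0,0]],[[0,0,0.01],[0,0,0]],[[0,0,0.02],[0,0,0]],[[0,0,0.03],[0,0,0]]]' | tail -2
python3 -m jog '[[[0,0,0.03],[0,0,0]],[[0,0,0.03],[0,0,0]],[[0,0,0.02],[0,0,0]],[[0,0,0],[0,0,0]],[[0,0,0],[0,0,0]]]'
```

```text
wrist_force: [-0.6, 0.6, -1.1]
opening: 0.432
time: 5.12
tool_pos: [443.4, -11.2, 195.0]
orientation: [[-0.821, 0.571, 0.002], [0.571, 0.821, -0.0], [-0.002, 0.001, -1.0]]
wrist_force: [0.3, -0.3, -1.9]
opening: 0.435
```

```bash
python3 -m jog '[[[0.0166,0.028,0],[0,0,-6.3]],[[0.0166,0.028,0],[0,0,-6.3]],[[0.0166,0.028,0],[0,0,-6.3]],[[0.0166,0.028,0],[0,0,-6.3]],[[0.0166,0.028,0],[0,0,-6.3]]]' | head -2
python3 -m jog '[[[0.0166,0.028,0],[0,0,-6.3]],[[0.0166,0.028,0],[0,0,-6.3]],[[0.0166,0.028,0],[0,0,-6.3]],[[0.0166,0.028,0],[0,0,-6.3]],[[0.0166,0.028,0],[0,0,-6.3]]]' | head -2
python3 -m jog '[[[0,0,0],[0,0,0]],[[0,0,0],[0,0,0]],[[0,0,0],[0,0,0]],[[0,0,0],[0,0,0]]]'
python3 - <<'E'
from cad import *
c=r.camera_info("wrist");im=r.grab_frame("wrist")
cv2.imwrite("pics/w3.png",cv2.resize(im[:,:,::-1],(800,600),interpolation=cv2.INTER_CUBIC))
v=[506.1,251.6,np.radians(-98.53)]
np.set_printoptions(suppress=True,precision=0)
print(proj(c,[[*towards(v,*p),z] for *p,z in ((-32,100,5),(32,100,5),(-67,136,40),(67,136,40),(67,-136,40),(-67,-136,40),(0,21,5))])/.7)
E
```

```text
time: 5.53
tool_pos: [525.6, 130.1, 192.2]
time: 5.95
tool_pos: [608.6, 270.0, 191.6]
time: 6.28
tool_pos: [608.0, 267.8, 192.8]
orientation: [[0.135, 0.991, -0.002], [0.991, -0.135, -0.001], [-0.001, -0.002, -1.0]]
wrist_force: [-0.6, 0.8, -1.9]
opening: 0.433
[[404. 260.]
 [403. 344.]
 [463. 217.]
 [454. 410.]
 [ 59. 406.]
 [ 23. 210.]
 [295. 301.]]
```

View pics/w3.png

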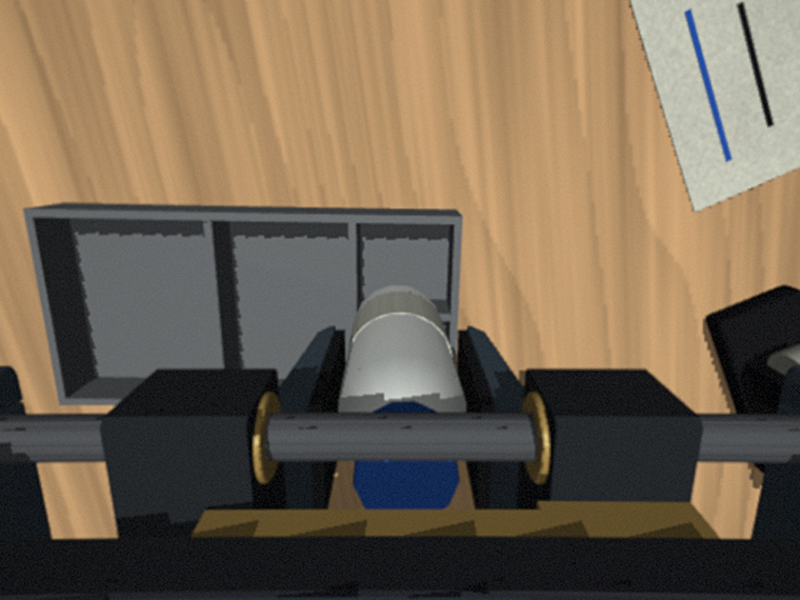

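The bottle is above the upper small compartment and the predicted corners match the picture within about 4 px. Lowering and releasing, with a partial opening.

```bash
python3 -m jog '[[[0.001,0,-0.03],[0,0,0]],[[0,0,-0.03],[0,0,0]],[[0,0,-0.03],[0,0,0]],[[0,0,-0.02],[0,0,0]],[[0,0,-0.012],[0,0,0]]]' | head -2
python3 -m jog '[[[0,0,-0.004],[0,0,0]],[[0,0,-0.004],[0,0,0]],[[0,0,-0.003],[0,0,0]],[[0,0,0],[0,0,0]],[[0,0,0],[0,0,0]]]'
python3 -m jog '[[[0,0,0],[0,0,0]],[[0,0,0],[0,0,0]],[[0,0,0],[0,0,0]],[[0,0,0],[0,0,0]],[[0,0,0],[0,0,0]]]' -0.6
```

```text
time: 6.75
tool_pos: [608.5, 267.5, 69.4]
time: 7.17
tool_pos: [610.5, 269.0, 61.9]
orientation: [[0.136, 0.991, 0.001], [0.991, -0.136, 0.0], [0.001, 0.001, -1.0]]
wrist_force: [0.1, 0.1, -1.2]
opening: 0.435
time: 7.58
tool_pos: [610.1, 268.9, 61.2]
orientation: [[0.136, 0.991, 0.0], [0.991, -0.136, 0.0], [0.0, 0.0, -1.0]]
wrist_force: [-0.2, 0.4, -0.7]
opening: 0.769
```

```bash
python3 -m jog '[[[0,0,0.03],[0,0,0]],[[0,0,0.035],[0,0,0]],[[0,0,0.04],[0,0,0]],[[0,0,0.04],[0,0,0]],[[0,0,0.04],[0,0,0]]]' | head -2
python3 -m jog '[[[-0.003,-0.039,0],[0,0,0]],[[-0.003,-0.039,0],[0,0,0]],[[-0.003,-0.039,0],[0,0,0]],[[-0.003,-0.039,0],[0,0,0]],[[-0.003,-0.039,0],[0,0,0]]]' -1 | head -2
python3 -m jog '[[[-0.003,-0.039,0],[0,0,0]],[[-0.003,-0.039,0],[0,0,0]],[[-0.003,-0.039,0],[0,0,0]],[[-0.003,-0.039,0],[0,0,0]],[[-0.003,-0.039,0],[0,0,0]]]' | head -2
python3 -m jog '[[[-0.003,-0.039,0],[0,0,0]],[[-0.003,-0.039,0],[0,0,0]],[[-0.003,-0.039,0],[0,0,0]],[[-0.003,-0.039,0],[0,0,0]],[[-0.003,-0.039,0],[0,0,0]]]' | head -2
python3 -m jog '[[[0,0,0],[0,0,0]],[[0,0,0],[0,0,0]],[[0,0,0],[0,0,0]]]'
python3 - <<'E'
from h import *
c=r.camera_info("wrist");im=r.grab_frame("wrist")
cv2.imwrite("pics/w4.png",cv2.resize(im[:,:,::-1],(800,600),interpolation=cv2.INTER_CUBIC))
np.set_printoptions(suppress=True,precision=0)
print(proj(c,[[562,-321,115],[562,-321,0],[425,-330,92],[562,-192,69]])/.7)
E
```

```text
time: 8.0
tool_pos: [609.6, 268.7, 247.9]
time: 8.42
tool_pos: [594.5, 72.2, 246.2]
time: 8.83
tool_pos: [579.5, -123.0, 246.2]
time: 9.25
tool_pos: [564.5, -318.2, 246.1]
time: 9.5
tool_pos: [564.8, -315.9, 245.8]
orientation: [[0.136, 0.991, -0.0], [0.991, -0.136, 0.0], [0.0, -0.0, -1.0]]
wrist_force: [0.1, 0.5, 0.6]
opening: 1.0
[[398. 290.]
 [399. 253.]
 [195. 321.]
 [370.  72.]]
```

View pics/w4.png

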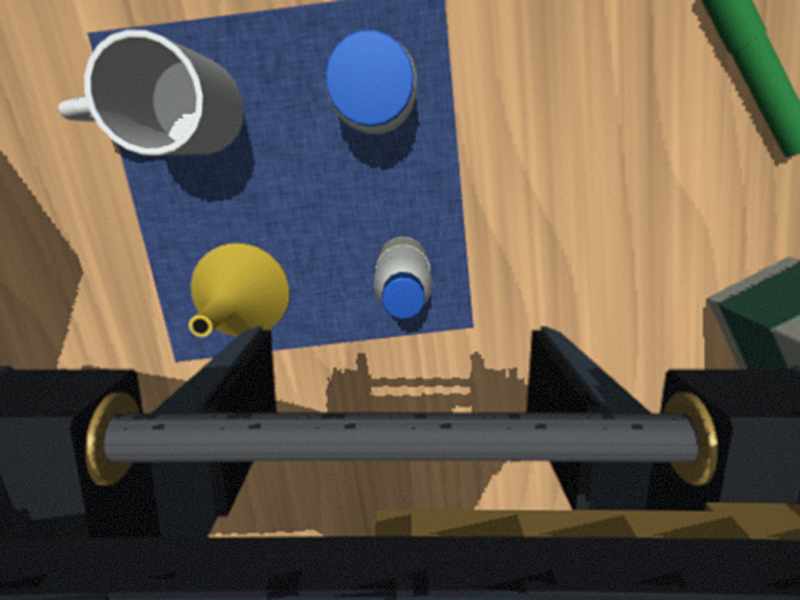

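Bottle b's cap is at (404,297), 6 px off the prediction, so it stands at about (565,-325). The funnel spout hole is at (201,325). Descending to grip.

```bash
python3 -m jog '[[[0,-0.005,-0.03],[0,0,0]],[[0,-0.004,-0.035],[0,0,0]],[[0,0,-0.035],[0,0,0]],[[0,0,-0.035],[0,0,0]],[[0,0,-0.03],[0,0,0]]]' | head -2
python3 -m jog '[[[0,0,-0.018],[0,0,0]],[[0,0,-0.009],[0,0,0]],[[0,0,0],[0,0,0]],[[0,0,0],[0,0,0]]]' | head -2
python3 -m jog '[[[0,0,0],[0,0,0]],[[0,0,0],[0,0,0]],[[0,0,0],[0,0,0]],[[0,0,0],[0,0,0]],[[0,0,0],[0,0,0]]]' 1 25 | head -1
python3 -m jog '[[[0,0,0],[0,0,0]],[[0,0,0],[0,0,0]],[[0,0,0],[0,0,0]],[[0,0,0],[0,0,0]],[[0,0,0],[0,0,0]]]' | tail -4
python3 -m jog '[[[0,0,0],[0,0,0]],[[0,0,0],[0,0,0]],[[0,0,0.01],[0,0,0]],[[0,0,0.02],[0,0,0]],[[0,0,0.03],[0,0,0]]]' | tail -2
python3 -m jog '[[[0,0,0.03],[0,0,0]],[[0,0,0.03],[0,0,0]],[[0,0,0.03],[0,0,0]],[[0,0,0.03],[0,0,0]],[[0,0,0],[0,0,0]]]'
```

```text
time: 9.97
tool_pos: [564.8, -323.4, 79.0]
time: 10.3
tool_pos: [565.6, -324.7, 54.7]
time: 10.72
tool_pos: [564.9, -325.2, 53.9]
orientation: [[0.136, 0.991, -0.0], [0.991, -0.136, 0.0], [0.0, -0.0, -1.0]]
wrist_force: [-0.7, -1.0, 0.9]
opening: 0.43
wrist_force: [-0.0, -0.1, -1.7]
opening: 0.429
time: 11.97
tool_pos: [567.2, -326.6, 241.0]
orientation: [[0.136, 0.991, 0.007], [0.991, -0.136, -0.004], [-0.003, 0.008, -1.0]]
wrist_force: [0.6, 0.1, -0.8]
opening: 0.434
```

```bash
python3 -m jog '[[[0.0024,0.0353,0],[0,0,0]],[[0.0024,0.0353,0],[0,0,0]],[[0.0024,0.0353,0],[0,0,0]],[[0.0024,0.0353,0],[0,0,0]],[[0.0024,0.0353,0],[0,0,0]]]' | head -2
python3 -m jog '[[[0.0024,0.0353,0],[0,0,0]],[[0.0024,0.0353,0],[0,0,0]],[[0.0024,0.0353,0],[0,0,0]],[[0.0024,0.0353,0],[0,0,0]],[[0.0024,0.0353,0],[0,0,0]]]' | head -2
python3 -m jog '[[[0.0024,0.0353,0],[0,0,0]],[[0.0024,0.0353,0],[0,0,0]],[[0.0024,0.0353,0],[0,0,0]],[[0.0024,0.0353,0],[0,0,0]],[[0.0024,0.0353,0],[0,0,0]]]' | head -2
python3 -m jog '[[[0,0,0],[0,0,0]],[[0,0,0],[0,0,0]],[[0,0,0],[0,0,0]],[[0,0,0],[0,0,0]],[[0,0,0],[0,0,0]]]'
python3 - <<'E'
from cad import *
c=r.camera_info("wrist");im=r.grab_frame("wrist")
cv2.imwrite("pics/w5.png",cv2.resize(im[:,:,::-1],(800,600),interpolation=cv2.INTER_CUBIC))
v=[506.1,251.6,np.radians(-98.53)]
np.set_printoptions(suppress=True,precision=0)
print(proj(c,[[*towards(v,*p),z] for *p,z in ((-32,100,120),(32,100,5),(-67,136,40),(67,136,40),(67,-136,40),(-67,-136,40),(0,21,5))])/.7)
E
```

```text
time: 12.38
tool_pos: [576.6, -147.1, 234.2]
time: 12.8
tool_pos: [588.6, 29.5, 234.2]
time: 13.22
tool_pos: [600.6, 206.1, 234.2]
time: 13.63
tool_pos: [601.0, 203.2, 234.0]
orientation: [[0.137, 0.991, -0.0], [0.991, -0.137, -0.0], [-0.0, -0.0, -1.0]]
wrist_force: [-1.8, -0.1, -0.5]
opening: 0.431
[[401. 170.]
 [400. 248.]
 [456. 112.]
 [448. 304.]
 [ 77. 300.]
 [ 43. 104.]
 [298. 206.]]
```

View pics/w5.png

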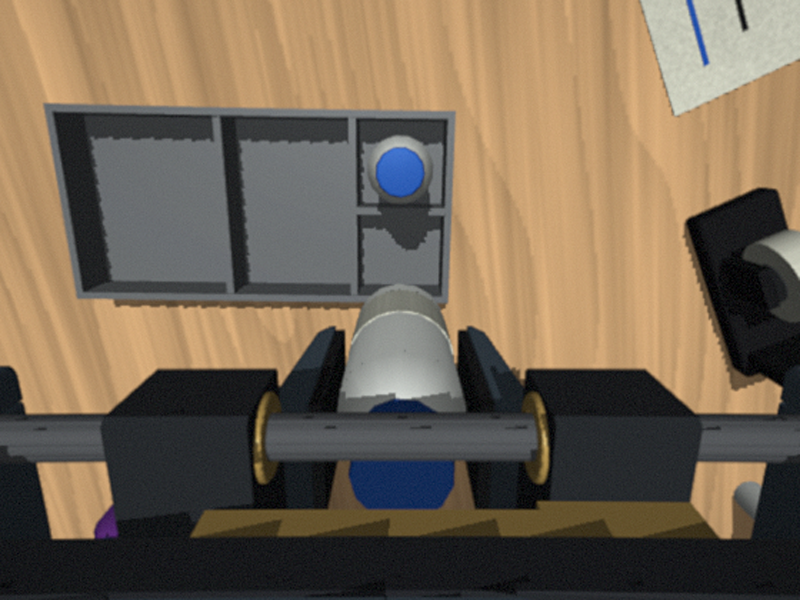

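The first bottle stands upright in its compartment, cap at (400,172) where predicted, and the caddy hasn't moved. Lowering the second one.

```bash
python3 -m jog '[[[0,0.002,-0.03],[0,0,0]],[[0,0,-0.035],[0,0,0]],[[0,0,-0.035],[0,0,0]],[[0,0,-0.03],[0,0,0]],[[0,0,-0.03],[0,0,0]]]' | head -2
python3 -m jog '[[[0,0,-0.006],[0,0,0]],[[0,0,-0.005],[0,0,0]],[[0,0,-0.003],[0,0,0]],[[0,0,0],[0,0,0]],[[0,0,0],[0,0,0]]]'
python3 -m jog '[[[0,0,0],[0,0,0]],[[0,0,0],[0,0,0]],[[0,0,0],[0,0,0]],[[0,0,0],[0,0,0]],[[0,0,0],[0,0,0]]]' -0.6 | head -2
python3 -m jog '[[[0,0,0.03],[0,0,0]],[[0,0,0.035],[0,0,0]],[[0,0,0.04],[0,0,0]],[[0,0,0.04],[0,0,0]],[[0,0,0.02],[0,0,0]]]'
```

```text
time: 14.1
tool_pos: [600.9, 205.5, 72.5]
time: 14.52
tool_pos: [602.0, 206.5, 61.6]
orientation: [[0.136, 0.991, 0.002], [0.991, -0.136, 0.001], [0.001, 0.002, -1.0]]
wrist_force: [-0.3, 1.3, -0.5]
opening: 0.43
time: 14.93
tool_pos: [601.1, 206.3, 60.2]
time: 15.35
tool_pos: [602.4, 206.8, 230.0]
orientation: [[0.136, 0.991, 0.005], [0.991, -0.136, 0.001], [0.002, 0.004, -1.0]]
wrist_force: [-0.0, -0.3, 0.7]
opening: 0.803
```

```bash
python3 -m jog '[[[0.0078,-0.0166,0],[0,0,6.9]],[[0.0078,-0.0166,0],[0,0,6.9]],[[0.0078,-0.0166,0],[0,0,6.9]],[[0.0078,-0.0166,0],[0,0,6.9]],[[0.0078,-0.0166,0],[0,0,6.9]]]' -1 | head -2
python3 -m jog '[[[0.0078,-0.0166,0],[0,0,6.9]],[[0.0078,-0.0166,0],[0,0,6.9]],[[0.0078,-0.0166,0],[0,0,6.9]],[[0.0078,-0.0166,0],[0,0,6.9]],[[0.0078,-0.0166,0],[0,0,6.9]]]' | head -2
python3 -m jog '[[[0.0078,-0.0166,0],[0,0,6.9]],[[0.0078,-0.0166,0],[0,0,6.9]],[[0.0078,-0.0166,0],[0,0,6.9]],[[0,0,0],[0,0,0]],[[0,0,0],[0,0,0]]]' |head -2
python3 -m jog '[[[0,0,0],[0,0,0]],[[0,0,0],[0,0,0]]]'
python3 - <<'E'
from h import *
c=r.camera_info("wrist");im=r.grab_frame("wrist")
cv2.imwrite("pics/w6.png",cv2.resize(im[:,:,::-1],(800,600),interpolation=cv2.INTER_CUBIC))
np.set_printoptions(suppress=True,precision=0)
print(proj(c,[[702,-10,80],[712,-10,80],[702,-10,0],[583,12,90]])/.7)
E
```

```text
time: 15.77
tool_pos: [640.2, 122.5, 225.1]
time: 16.18
tool_pos: [679.2, 39.5, 224.9]
time: 16.6
tool_pos: [702.4, -10.1, 224.8]
time: 16.77
tool_pos: [702.0, -8.8, 224.9]
orientation: [[-0.99, 0.142, -0.0], [0.142, 0.99, 0.0], [0.0, 0.0, -1.0]]
wrist_force: [-0.5, 0.2, -0.3]
opening: 1.0
[[400. 277.]
 [402. 293.]
 [400. 253.]
 [409.  66.]]
```

View pics/w6.png

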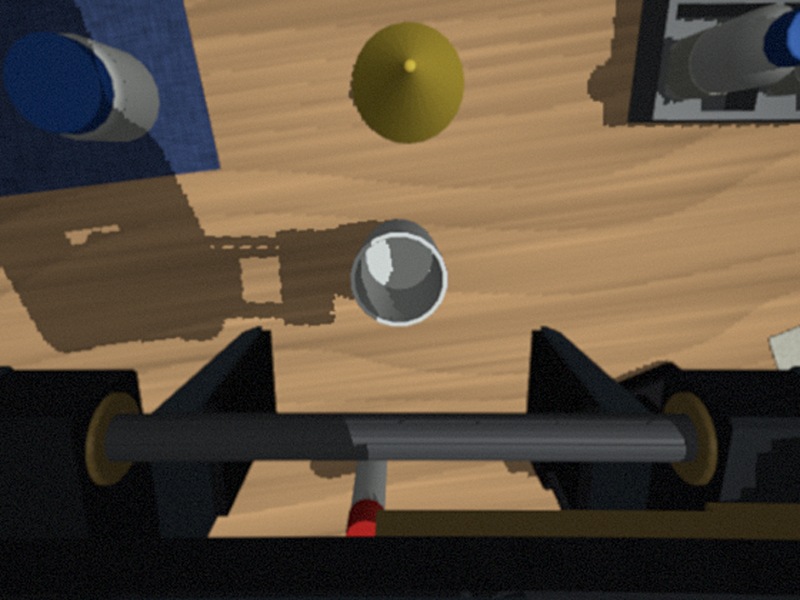

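The beaker has no handle, and its rim centre is at (400,279) against a predicted (400,277). Gripping it.

```bash
python3 -m jog '[[[0,-0.001,-0.03],[0,0,0]],[[0,0,-0.035],[0,0,0]],[[0,0,-0.035],[0,0,0]],[[0,0,-0.035],[0,0,0]],[[0,0,-0.03],[0,0,0]]]' | head -2
python3 -m jog '[[[0,0,-0.013],[0,0,0]],[[0,0,-0.006],[0,0,0]],[[0,0,0],[0,0,0]],[[0,0,0],[0,0,0]]]' | head -2
python3 -m jog '[[[0,0,0],[0,0,0]],[[0,0,0],[0,0,0]],[[0,0,0],[0,0,0]],[[0,0,0],[0,0,0]],[[0,0,0],[0,0,0]]]' 1 20 | head -1
python3 -m jog '[[[0,0,0],[0,0,0]],[[0,0,0],[0,0,0]],[[0,0,0],[0,0,0]],[[0,0,0],[0,0,0]],[[0,0,0],[0,0,0]]]' | tail -4
python3 -m jog '[[[0,0,0.01],[0,0,0]],[[0,0,0.02],[0,0,0]],[[0,0,0.03],[0,0,0]],[[0,0,0.03],[0,0,0]],[[0,0,0.03],[0,0,0]]]' | tail -2
python3 -m jog '[[[0,0,0.03],[0,0,0]],[[0,0,0.03],[0,0,0]],[[0,0,0],[0,0,0]],[[0,0,0],[0,0,0]],[[0,0,0],[0,0,0]]]'
```

```text
time: 17.23
tool_pos: [701.5, -9.8, 57.9]
time: 17.57
tool_pos: [703.3, -10.4, 42.5]
time: 17.98
tool_pos: [702.7, -10.5, 41.5]
orientation: [[-0.99, 0.141, 0.0], [0.141, 0.99, -0.0], [-0.0, 0.0, -1.0]]
wrist_force: [-1.6, 0.1, 6.6]
opening: 0.672
wrist_force: [0.2, -0.9, -0.2]
opening: 0.67
time: 19.23
tool_pos: [701.9, -10.5, 220.6]
orientation: [[-0.99, 0.141, -0.001], [0.141, 0.99, -0.0], [0.001, -0.0, -1.0]]
wrist_force: [-0.4, -0.2, -1.4]
opening: 0.673
```

```bash
python3 -m jog '[[[-0.0175,0.0259,0],[0,0,0]],[[-0.0175,0.0259,0],[0,0,0]],[[-0.0175,0.0259,0],[0,0,0]],[[-0.0175,0.0259,0],[0,0,0]],[[-0.0175,0.0259,0],[0,0,0]]]' | head -2
python3 -m jog '[[[-0.0175,0.0259,0],[0,0,0]],[[-0.0175,0.0259,0],[0,0,0]],[[-0.0175,0.0259,0],[0,0,0]],[[-0.0175,0.0259,0],[0,0,0]],[[-0.0175,0.0259,0],[0,0,0]]]' | head -2
python3 -m jog '[[[0,0,0],[0,0,0]],[[0,0,0],[0,0,0]],[[0,0,0],[0,0,0]],[[0,0,0],[0,0,0]]]'
python3 - <<'E'
from cad import *
c=r.camera_info("wrist");im=r.grab_frame("wrist")
cv2.imwrite("pics/w7.png",cv2.resize(im[:,:,::-1],(800,600),interpolation=cv2.INTER_CUBIC))
v=[506.1,251.6,np.radians(-98.53)]
np.set_printoptions(suppress=True,precision=0)
print(proj(c,[[*towards(v,*p),z] for *p,z in ((-32,100,120),(32,100,120),(-67,136,40),(67,136,40),(67,-136,40),(-67,-136,40),(0,21,5))])/.7)
E
```

```text
time: 19.65
tool_pos: [613.0, 119.8, 219.2]
time: 20.07
tool_pos: [525.5, 249.2, 219.4]
time: 20.4
tool_pos: [527.6, 247.7, 220.3]
orientation: [[-0.99, 0.142, -0.001], [0.142, 0.99, -0.001], [0.001, -0.001, -1.0]]
wrist_force: [-0.4, 0.7, -1.5]
opening: 0.674
[[456. 425.]
 [348. 424.]
 [490. 414.]
 [313. 412.]
 [295.  11.]
 [515.  12.]
 [403. 254.]]
```

View pics/w7.png

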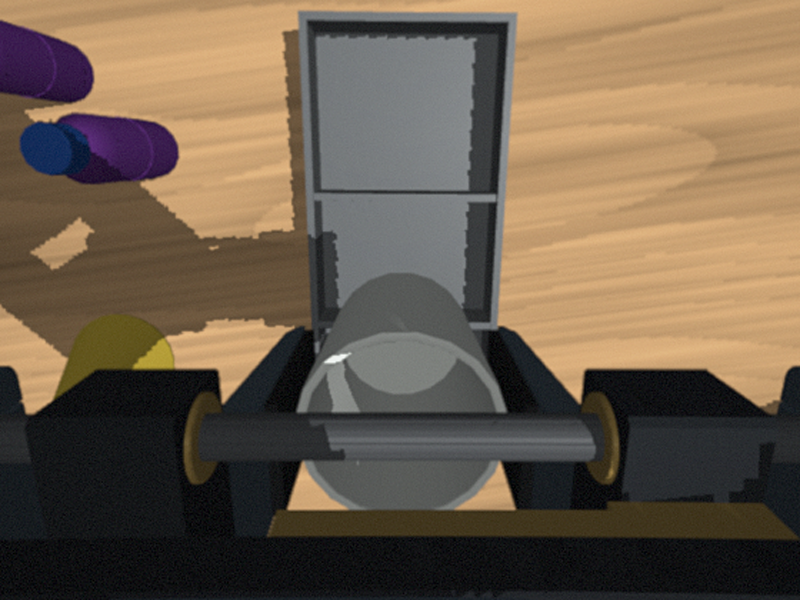

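The caddy's corners match at (300,13) and (515,13), and the divider is clear of the beaker's target at (403,254). Lowering the beaker.

```bash
python3 -m jog '[[[0,0.001,-0.03],[0,0,0]],[[0,0,-0.035],[0,0,0]],[[0,0,-0.035],[0,0,0]],[[0,0,-0.03],[0,0,0]],[[0,0,-0.028],[0,0,0]]]' | head -2
python3 -m jog '[[[0,0,-0.006],[0,0,0]],[[0,0,-0.005],[0,0,0]],[[0,0,-0.003],[0,0,0]],[[0,0,0],[0,0,0]],[[0,0,0],[0,0,0]]]'
python3 -m jog '[[[0,0,0],[0,0,0]],[[0,0,0],[0,0,0]],[[0,0,0],[0,0,0]],[[0,0,0],[0,0,0]],[[0,0,0],[0,0,0]]]' -1 | head -2
python3 -m jog '[[[0,0,0.03],[0,0,0]],[[0,0,0.035],[0,0,0]],[[0,0,0.04],[0,0,0]],[[0,0,0.04],[0,0,0]],[[0,0,0.03],[0,0,0]]]'
```

```text
time: 20.87
tool_pos: [527.4, 248.4, 60.9]
time: 21.28
tool_pos: [528.3, 249.8, 50.3]
orientation: [[-0.99, 0.141, 0.002], [0.141, 0.99, 0.001], [-0.002, 0.001, -1.0]]
wrist_force: [0.0, -0.6, -0.6]
opening: 0.672
time: 21.7
tool_pos: [527.5, 249.6, 49.2]
time: 22.12
tool_pos: [527.8, 249.7, 227.3]
orientation: [[-0.99, 0.141, 0.002], [0.141, 0.99, 0.001], [-0.002, 0.001, -1.0]]
wrist_force: [-0.3, 0.8, 0.9]
opening: 1.0
```

```bash
python3 -m jog '[[[-0.0067,-0.0387,0],[0,0,0]],[[-0.0067,-0.0387,0],[0,0,0]],[[-0.0067,-0.0387,0],[0,0,0]],[[-0.0067,-0.0387,0],[0,0,0]],[[-0.0067,-0.0387,0],[0,0,0]]]' | head -2
python3 -m jog '[[[-0.0067,-0.0387,0],[0,0,0]],[[-0.0067,-0.0387,0],[0,0,0]],[[-0.0067,-0.0387,0],[0,0,0]],[[-0.0067,-0.0387,0],[0,0,0]],[[-0.0067,-0.0387,0],[0,0,0]]]' | head -2
python3 -m jog '[[[-0.0067,-0.0387,0],[0,0,0]],[[-0.0067,-0.0387,0],[0,0,0]],[[-0.0067,-0.0387,0],[0,0,0]],[[-0.0067,-0.0387,0],[0,0,0]],[[-0.0067,-0.0387,0],[0,0,0]]]' | head -2
python3 -m jog '[[[0,0,0],[0,0,0]],[[0,0,0],[0,0,0]],[[0,0,0],[0,0,0]],[[0,0,0],[0,0,0]]]'
python3 - <<'E'
from h import *
c=r.camera_info("wrist");im=r.grab_frame("wrist")
cv2.imwrite("pics/w8.png",cv2.resize(im[:,:,::-1],(800,600),interpolation=cv2.INTER_CUBIC))
np.set_printoptions(suppress=True,precision=0)
print(proj(c,[[428,-331,92],[438,-331,92],[428,-321,92],[425,-182,85]])/.7)
E
```

```text
time: 22.53
tool_pos: [493.1, 54.5, 224.1]
time: 22.95
tool_pos: [459.6, -139.3, 224.2]
time: 23.37
tool_pos: [426.0, -332.9, 224.1]
time: 23.7
tool_pos: [426.9, -330.0, 223.8]
orientation: [[-0.99, 0.14, -0.0], [0.14, 0.99, 0.0], [0.0, 0.0, -1.0]]
wrist_force: [-0.5, 0.4, 0.9]
opening: 1.0
[[400. 284.]
 [403. 300.]
 [417. 282.]
 [644. 243.]]
```

View pics/w8.png

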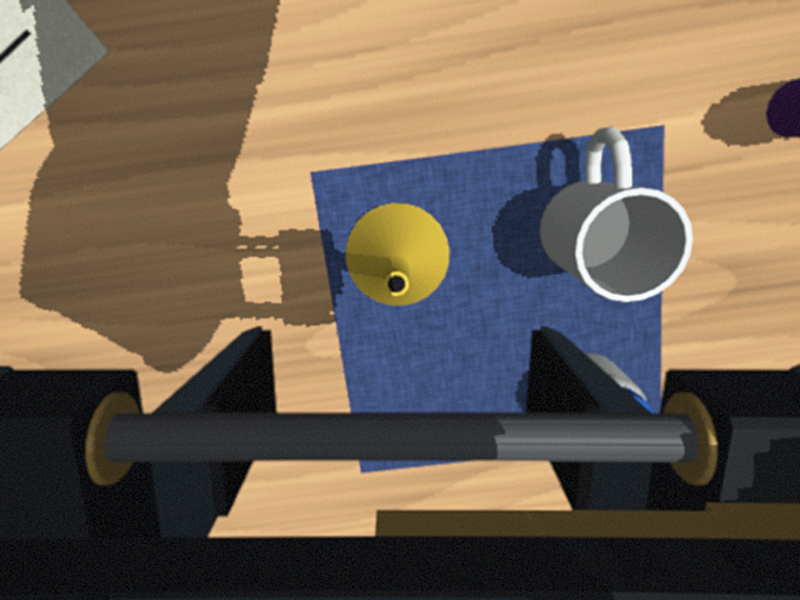

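The funnel's spout hole is at (397,284), open and with a spout, so it isn't the cone. The mug is well clear. Gripping the spout.

```bash
python3 -m jog '[[[0.001,-0.003,-0.03],[0,0,0]],[[0,0,-0.035],[0,0,0]],[[0,0,-0.035],[0,0,0]],[[0,0,-0.03],[0,0,0]],[[0,0,-0.025],[0,0,0]]]' | head -2
python3 -m jog '[[[0,0,-0.01],[0,0,0]],[[0,0,-0.005],[0,0,0]],[[0,0,0],[0,0,0]],[[0,0,0],[0,0,0]]]' | head -2
python3 -m jog '[[[0,0,0],[0,0,0]],[[0,0,0],[0,0,0]],[[0,0,0],[0,0,0]],[[0,0,0],[0,0,0]],[[0,0,0],[0,0,0]]]' 1 20 | head -1
python3 -m jog '[[[0,0,0],[0,0,0]],[[0,0,0],[0,0,0]],[[0,0,0],[0,0,0]],[[0,0,0],[0,0,0]],[[0,0,0],[0,0,0]]]' | head -1
python3 -m jog '[[[0,0,0],[0,0,0]],[[0,0,0],[0,0,0]],[[0,0,0],[0,0,0]],[[0,0,0],[0,0,0]],[[0,0,0],[0,0,0]]]'
```

```text
time: 24.17
tool_pos: [427.7, -332.4, 67.0]
time: 24.5
tool_pos: [428.7, -334.2, 55.1]
time: 24.92
time: 25.33
time: 25.75
tool_pos: [427.9, -334.0, 53.9]
orientation: [[-0.99, 0.141, -0.0], [0.141, 0.99, -0.0], [0.0, -0.0, -1.0]]
wrist_force: [-0.0, -0.5, -0.2]
opening: 0.178
```

```bash
python3 -m jog '[[[0,0,0.01],[0,0,0]],[[0,0,0.025],[0,0,0]],[[0,0,0.035],[0,0,0]],[[0,0,0.035],[0,0,0]],[[0,0,0.035],[0,0,0]]]' | tail -2
python3 -m jog '[[[0,0,0.025],[0,0,0]],[[0,0,0.015],[0,0,0]],[[0,0,0],[0,0,0]]]'
python3 -m jog '[[[0.014,0.0398,0],[0,0,0]],[[0.014,0.0398,0],[0,0,0]],[[0.014,0.0398,0],[0,0,0]],[[0.014,0.0398,0],[0,0,0]],[[0.014,0.0398,0],[0,0,0]]]' | head -2
python3 -m jog '[[[0,0.0398,0],[0,0,0]],[[0,0.0398,0],[0,0,0]],[[0,0.0398,0],[0,0,0]],[[0,0.0398,0],[0,0,0]],[[0,0.0398,0],[0,0,0]]]' | head -2
python3 -m jog '[[[-0.014,0.0398,0],[0,0,0]],[[-0.014,0.0398,0],[0,0,0]],[[-0.014,0.0398,0],[0,0,0]],[[-0.014,0.0398,0],[0,0,0]],[[-0.014,0.0398,0],[0,0,0]]]' | head -2
python3 -m jog '[[[0,0,0],[0,0,0]],[[0,0,0],[0,0,0]],[[0,0,0],[0,0,0]],[[0,0,0],[0,0,0]]]'
python3 - <<'E'
from cad import *
c=r.camera_info("wrist");im=r.grab_frame("wrist")
cv2.imwrite("pics/w9.png",cv2.resize(im[:,:,::-1],(800,600),interpolation=cv2.INTER_CUBIC))
v=[506.1,251.6,np.radians(-98.53)]
np.set_printoptions(suppress=True,precision=0)
print(proj(c,[[*towards(v,*p),z] for *p,z in ((67,-136,40),(-67,-136,40),(0,-79,5),(62,-27,40),(-62,-27,40))])/.7)
E
```

```text
wrist_force: [0.8, -0.4, -0.4]
opening: 0.176
time: 26.42
tool_pos: [429.1, -335.1, 238.3]
orientation: [[-0.99, 0.141, 0.004], [0.141, 0.99, -0.004], [-0.005, -0.003, -1.0]]
wrist_force: [1.0, -1.0, -0.9]
opening: 0.176
time: 26.83
tool_pos: [496.7, -135.5, 233.5]
time: 27.25
tool_pos: [496.1, 63.4, 233.5]
time: 27.67
tool_pos: [426.3, 259.6, 233.5]
time: 28.0
tool_pos: [428.0, 257.0, 233.6]
orientation: [[-0.99, 0.142, -0.0], [0.142, 0.99, -0.0], [0.0, -0.001, -1.0]]
wrist_force: [0.0, -0.2, -0.4]
opening: 0.18
[[314. 178.]
 [508. 180.]
 [410. 251.]
 [327. 327.]
 [492. 329.]]
```

View pics/w9.png

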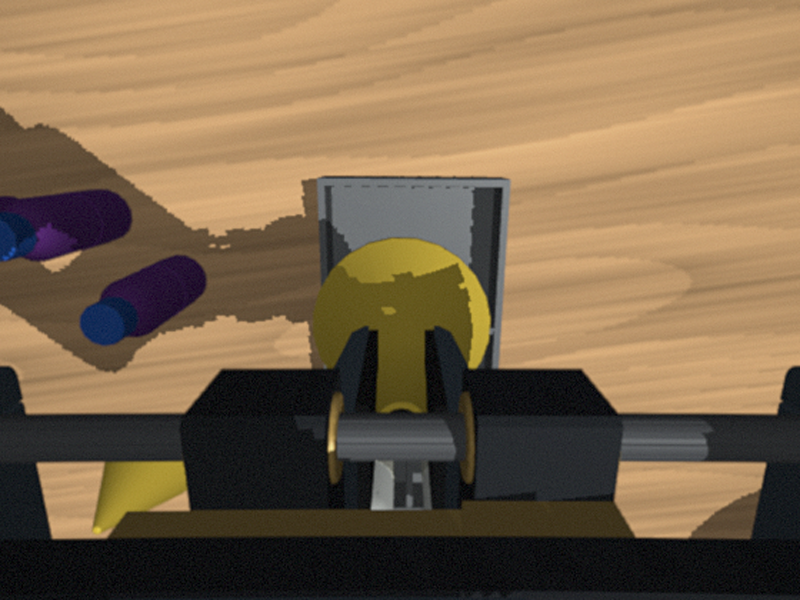

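The caddy corners at (320,178) and (508,180) match. The funnel needs +6 mm in y, then down.

```bash
python3 -m jog '[[[0,0.006,-0.02],[0,0,0]],[[0,0,-0.035],[0,0,0]],[[0,0,-0.035],[0,0,0]],[[0,0,-0.035],[0,0,0]],[[0,0,-0.032],[0,0,0]]]' | head -2
python3 -m jog '[[[0,0,-0.008],[0,0,0]],[[0,0,-0.005],[0,0,0]],[[0,0,-0.003],[0,0,0]],[[0,0,0],[0,0,0]],[[0,0,0],[0,0,0]]]'
python3 -m jog '[[[0,0,0],[0,0,0]],[[0,0,0],[0,0,0]],[[0,0,0],[0,0,0]],[[0,0,0],[0,0,0]],[[0,0,0],[0,0,0]]]' -0.2 | tail -2
python3 -m jog '[[[0,0,0.02],[0,0,0]],[[0,0,0.035],[0,0,0]],[[0,0,0.04],[0,0,0]],[[0,0,0.04],[0,0,0]],[[0,0,0.04],[0,0,0]]]' | head -2
python3 -m jog '[[[0.01,-0.035,0.03],[0,0,0]],[[0.01,-0.035,0.03],[0,0,0]],[[0.01,-0.035,0.03],[0,0,0]],[[0.01,-0.035,0.03],[0,0,0]],[[0.01,-0.035,0.03],[0,0,0]]]' | head -2
python3 -m jog '[[[0.01,-0.035,0],[0,0,0]],[[0.01,-0.035,0],[0,0,0]],[[0.01,-0.035,0],[0,0,0]],[[0,0,0],[0,0,0]],[[0,0,0],[0,0,0]]]'
python3 - <<'E'
from cad import *
v=[506.1,251.6,np.radians(-98.53)]
np.set_printoptions(suppress=True,precision=0)
P=[[*towards(v,*p),z] for *p,z in ((0,-79,97),(0,21,85),(32,100,120),(-32,100,120))]+[[583,12,90],[425,-182,85],[562,-192,69]]
ims=[]
for n in("scene","side"):
    im=r.grab_frame(n)[:,:,::-1].copy()
    q=proj(r.camera_info(n),P)
    for p in q: cv2.circle(im,tuple(int(round(x)) for x in p),2,(0,0,255),1)
    x0,y0=(q.min(0)-25).astype(int);x1,y1=(q.max(0)+60).astype(int)
    ims.append(cv2.resize(im[max(y0,0):y1,max(x0,0):x1],(400*1,0) if 0 else None,fx=1.8,fy=1.8,interpolation=cv2.INTER_CUBIC))
h=max(i.shape[0] for i in ims)
o=np.hstack([cv2.copyMakeBorder(i,0,h-i.shape[0],0,0,0) for i in ims]);s=min(1,800/o.shape[1],600/o.shape[0])
cv2.imwrite("pics/f1.png",cv2.resize(o,None,fx=s,fy=s))
E
```

```text
time: 28.47
tool_pos: [428.1, 262.7, 75.3]
time: 28.88
tool_pos: [428.9, 264.4, 62.4]
orientation: [[-0.99, 0.141, 0.002], [0.141, 0.99, 0.001], [-0.002, 0.001, -1.0]]
wrist_force: [0.1, 0.3, -0.9]
opening: 0.18
wrist_force: [0.7, -0.6, 0.3]
opening: 0.511
time: 29.72
tool_pos: [427.4, 263.8, 237.8]
time: 30.13
tool_pos: [471.8, 108.0, 370.0]
time: 30.55
tool_pos: [502.1, 3.1, 368.3]
orientation: [[-0.99, 0.144, -0.0], [0.144, 0.99, 0.0], [0.0, 0.0, -1.0]]
wrist_force: [0.4, 1.1, -0.4]
opening: 0.603
```

View pics/f1.png

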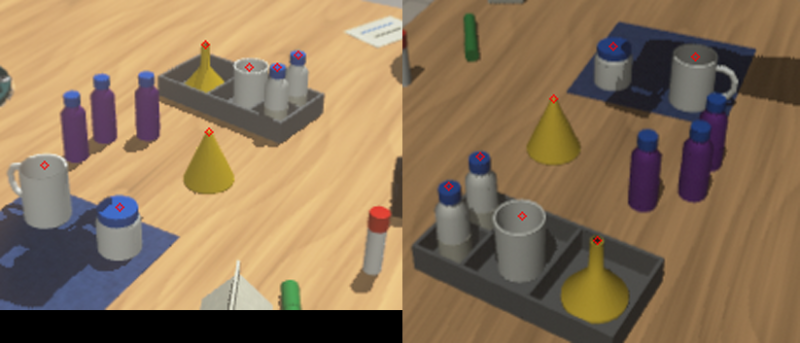

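Both views show all four items upright, with their tops on the predicted marks in their compartments. The cone, mug and jar are where they started and the arm is clear, so I'm handing in.

```bash
python3 -c "
from plant import r
print(r.get_state()['time']); print(r.job_done())"
```

```text
30.65
the job is handed in; nothing more can be done
None
```

The kit is packed: both white bottles are in the small compartments, the beaker is in the middle one, and the funnel stands mouth down in the largest. I handed the job in at 30.7 s of the 128 s allowed.

**Final check:** in the last scene and side views, all four items stood upright, with their tops on the predicted compartment-centre marks. The caddy lay flat in place and the cone, mug and jar stood at their starting positions. The gripper was open and well clear of everything.

**Forces:** the largest wrist reading printed was about 7 N.

**Failures and disagreements:**
- **Networks:** they mislabelled several look-alikes and missed the bottle in the wrist view. I used tops picked by hand, checked against the wrist camera.
- **Caddy position:** the first estimates from the two fixed cameras disagreed by about 26 mm. The wrist-camera fit settled it, and its predictions matched the later pictures to about 6 px.
- **Release height:** each item was let go about 1–3 mm above the floor by the measured TCP height. I judged its seating only from the pictures.

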